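Stack the hardness check set on its two stands

ROBOT

A 7-joint arm with a two-finger parallel gripper is mounted at the origin on a cart in front of the work surface, level with it; the furniture and walls round the work are solid. World frame = base frame: x ahead of the robot, y to its left, z up, the work surface at z = 0. Lengths are in m, angles in rad, forces in N, time in s.
With the tool pointing down it reaches from about 0.35 to 0.9 m from the base axis. Payload 7.2 kg.
Tool frame: the origin (TCP) lies at the centre of the arm's flange, where the gripper is bolted on; the fingertips stand 173 mm ahead of it and the grasp point (between the pads) lies 155 mm ahead of it; z points along the fingers, y is the line along which they close (so a half turn about z gives the same grasp; the last joint's range is limited). The gripper opens to 85 mm and grips with 20 to 120 N. Pads are 22 mm wide; open, the fingers measure 114 mm over their backs; the gripper's body (76 mm by 85 mm) begins 54 mm behind the grasp point. The pads swing forward as they close: fully open they stand 13 mm farther back than shut.
Start: joints at [1.114, 0.411, -0.013, 1.596, 0.006, 1.134, -0.082], TCP at [0.237, -0.578, 0.405] pointing down, gripper open.
Joint ranges: [-2.95, 2.95], [-0.29, 1.99], [-1.47, 1.44], [0.14, 2.54], [-1.03, 4.17], [0.13, 1.85], [-2.86, 2.86]. Speed limits (rad/s): [2.39, 2.39, 3.01, 3.01, 3.14, 3.14, 3.14].

INTERFACE

Orientations are given as a rotation vector (axis times angle).
In Python, from workcell import telemetry, imaging, robot, spotter gives the robot as it stands. The module is installed in compiled form; this text tells all that it offers.
- The arm moves only by the tool play_rows, never from a script. Its argument "steps" is a list of rows, each a list of 6 numbers: the shift along the world's x, y, z each as a share of 500 mm, from -1 to 1, then the turn, a rotation vector about the world's x, y, z each as a share of 30 degrees, from -1 to 1. In form: [[dx, dy, dz, wx, wy, wz], ...]. A call has exactly 8 rows; each row is the pose to reach, as a shift and turn from the pose commanded when the call began; what a row does not reach only later rows make up. A row lasts 1/8 s, in which the tool goes at most 62.5 mm and 10.7 degrees, less where a joint would pass 70% of its speed; a pose out of reach is approached as far as the arm can. A call with a number of a shift or a turn outside -1 to 1 is refused whole. A call with a gripper value outside its range is refused whole. "gripper" is the closure, from 0 (fully open) to 1 (shut), set as the call begins (left out, the last holds). The fingers move at their own pace and stop on an object; "grip_force" is the grip in N (left out, the last holds). Time passes only in rows, so rows that repeat a pose let the fingers close, or fill a call up. It gives the time, the measured TCP pose, the force, the opening and the grip force at its end, in the units of the state.
- telemetry.read_state(): the state, without advancing time (a new reading comes with each control period).
- imaging.snapshot(name): name is "side" or "top" or "wrist"; returns a dict with "img" (384x512x3 uint8, blue, green, red), "fx", "fy", "cx", "cy" (pixels), "view" (4x4, takes a point from world to camera coordinates); the wrist camera has in their place "T_tool_cam" (4x4, takes a point from camera to tool coordinates, whose origin is the TCP and whose axes are the flange's). Camera axes: x right, y down, z forward; pixel columns grow to the right and rows downward; lengths in m; the calibration is good to about 2 mm. The wrist camera is an equidistant fisheye: a pixel r from the principal point sees the ray r / f radians off the axis. A picture is of the moment at which its call begins: read the wrist's pose just before it. There is no depth.
- robot.job_done(): hands the job in; it is judged then, once.
Trained networks look in a picture, given as the dict that the camera call returned (one of the last four; its "shot" number tells which), for a name from the list of things; names that differ only in an ending like _2 or _b are one class to them, and where a whole thing is asked for, a point or a joint stands for the part that bears it (a point fixed in the world has none). Each returns a list of dicts, best first, with "score" (0 to 1); they miss things now and then, are a little off and sometimes report something else, mostly with a low value. They report only what shows in the picture. A call takes as long as a camera call.
- spotter.recognise(picture, name): "uv" ([column, row] in pixels, amid what is visible of it).
The state is a dict: "t": time; "qpos": joint angles; "qd": joint speeds; "joint_efforts": joint torques, N m; "tcp_pos": TCP position; "tool_rot": TCP orientation; "contact_force": force on the tool from outside, world axes, zero at the start; "wrist_torque": the same for the moment, N m; "opening": finger opening in m; "grip_force": force on a finger pad.
Only numpy, scipy, OpenCV 4.12 (cv2) and the standard library are available. Lean on these libraries where they do the work, as an engineer would, in place of code of your own. Each camera call takes 0.05 s, during which the arm holds its last target. There are 200 camera calls.

TASK

Put the hardness check set away on its two stands, each thing lying flat and centred on what is below it. On the round stand goes the round steel reference block with the loupe standing upright on top of it; on the long stand goes the rectangular steel block, lying lengthwise along the stand, then the larger specimen with its metal face still up, and the smaller specimen on top of that, likewise face up. Leave the dish of cut slices and the clay where they are, and let go of everything.

Things in the scene. Friction and masses are not known exactly. Their poses are not given: they have to be found in the camera images.
- round_stand_top (a point): Round storage stand, fixed to the table: aluminium disc 72 mm in diameter, 12 mm high, with a grooved edge and a flat dark rubber pad 60 mm across on top. This point is the centre of its top face; z is up.
- long_stand_top (a point): Long storage stand, fixed to the table: rectangular aluminium plate 50 x 78 mm, 12 mm high, with a flat dark rubber pad on top and four small screws. This point is the centre of its top face; its y axis runs along the 78 mm length, z up.
- round_block_center (a point): Round hardness reference block: bare steel disc, 52 mm in diameter, 12 mm high, lying flat, loose (about 0.18 kg). This point is its centre, half-way up; z up.
- long_block_center (a point): Rectangular hardness reference block: bare steel bar 35 x 60 mm, 10 mm high, lying flat, loose (about 0.14 kg). This point is its centre, half-way up; y axis along the 60 mm length, x across the 35 mm width, z up.
- loupe_center (a point): Stand loupe: black magnifier barrel with a lens on top, 36 mm in diameter, 36 mm high, slightly waisted, standing upright, loose (about 0.04 kg). This point is its centre, half-way up; z up.
- large_specimen_center (a point): Larger mounted specimen: black resin cylinder 30 mm in diameter, 18 mm high, with one round metal piece in its top face, standing flat, loose (about 0.03 kg). This point is its centre, half-way up; z up.
- small_specimen_center (a point): Smaller mounted specimen: resin cylinder (dark red) 25 mm in diameter, 15 mm high, with three strips of metal in its top face, standing flat, loose (about 0.03 kg). This point is its centre, half-way up; z up.
- slice_dish_center (a point): Bystander: clear round dish with cut slices, 61 mm in diameter, 13 mm high, loose; it must stay where it is. This point is its centre, half-way up.
- clay_center (a point): Bystander: olive block of levelling clay with rounded edges, 33 x 51 mm, 17 mm high, loose; it must stay where it is. This point is its centre, half-way up; y axis along its length.

How it is judged:
At the end, for the whole second after the job is handed in: Blocks within 12 mm of their stands' centres (long one within 0.21 rad of its stand's length), loupe and specimens within 10 mm of the centre of the thing below; each resting on it (heights within 4 mm), upright to 0.1 rad, top up, at rest. Dish and clay within 20 mm of their start (horizontal distance between round_block_center and round_stand_top below 0.012 m and z of round_block_center in the frame of round_stand_top between 0.002 and 0.01 m and angle between each of round_block_center, loupe_center, long_block_center, large_specimen_center, small_specimen_center's own z axis and vertical below 0.1 rad and linear speed of each of round_block, loupe, long_block, large_specimen, small_specimen below 0.02 m/s and horizontal distance between loupe_center and round_block_center below 0.01 m and z of loupe_center in the frame of round_block_center between 0.02 and 0.028 m and horizontal distance between long_block_center and long_stand_top below 0.012 m and z of long_block_center in the frame of long_stand_top between 0.001 and 0.009 m and angle between the y axis of long_block_center and the y axis of long_stand_top, either way round below 0.21 rad and horizontal distance between large_specimen_center and long_block_center below 0.01 m and z of large_specimen_center in the frame of long_block_center between 0.01 and 0.018 m and horizontal distance between small_specimen_center and large_specimen_center below 0.01 m and z of small_specimen_center in the frame of large_specimen_center between 0.0125 and 0.0205 m and distance of each of slice_dish_center, clay_center from where it was at the start of the episode below 0.02 m); the robot touches nothing.
It fails at once if the dish of cut slices or the clay block is pushed more than 20 mm (distance of any of slice_dish_center, clay_center from where it was at the start of the episode above 0.02 m).
It also fails if it takes over 128 s, if anything falls off the work surface, if the arm or the gripper's body presses on something with over 40 N, if the wrist force passes 120 N, or if a joint passes its speed limit or range.

## Working session

There is one attempt and no reset: what is moved stays moved. The work goes in short steps, Python scripts to look and compute and a tool call to move; the robot and the scene stay as the last step left them, time stands still between calls to the robot, and variables do not carry over. Pictures are saved under pics/ and viewed, at most 14 in all, crops included, and the job is handed in when it is done.

Besides the shell and the picture viewer there is one more tool, called after "Emit:" as name(argument=value, ...), one argument or row to a line, values as JSON. play_rows: Moves the arm, as the interface text tells. Its arguments: {"type":"object","properties":{"steps":{"type":"array"},"gripper":{"type":"number"},"grip_force":{"type":"number"}},"required":["steps"]}

```bash
mkdir -p pics; cat > h.py <<'E'
import numpy as np, cv2
from scipy.spatial.transform import Rotation as R
from workcell import telemetry, imaging, robot, spotter
H=dict(round_stand_top=.012,long_stand_top=.012,round_block_center=.006,long_block_center=.005,loupe_center=.018,large_specimen_center=.009,small_specimen_center=.0075,slice_dish_center=.0065,clay_center=.0085)
def ray(p,uv,z):
    V=np.linalg.inv(p['view']); d=np.array([(uv[0]-p['cx'])/p['fx'],(uv[1]-p['cy'])/p['fy'],1.])
    o=V[:3,3]; d=V[:3,:3]@d
    return o+d*(z-o[2])/d[2]
def proj(p,X):
    c=p['view']@np.append(X,1); return np.array([p['fx']*c[0]/c[2]+p['cx'],p['fy']*c[1]/c[2]+p['cy']])
E
python3 - <<'E'
from h import *
s=telemetry.read_state(); print(s)
np.set_printoptions(precision=4,suppress=True)
for n in('top','side'):
    p=imaging.snapshot(n); cv2.imwrite(f'pics/{n}0.png',p['img'])
    print(n,p['fx'],p['cx'],p['cy'],np.linalg.inv(p['view']))
    for k,z in H.items():
        for r in spotter.recognise(p,k)[:2]: print(k,r['score'],np.round(r['uv'],1),ray(p,r['uv'],z))
E
```

```text
{'t': 0.0, 'qpos': array([ 1.11377909,  0.41188522, -0.0127233 ,  1.59706427,  0.0056143 ,
        1.13430422, -0.08219621]), 'qd': array([-0.00102079,  0.0008261 ,  0.00203282, -0.00086346,  0.00146523,
       -0.00060502, -0.00044541]), 'joint_efforts': array([-1.11129575e-03, -6.00629854e+01,  6.81428891e-01, -2.99412829e+01,
        1.36702388e-02,  1.06156516e-02, -1.90318792e-05]), 'tcp_pos': array([ 0.23683043, -0.57814631,  0.40385366]), 'tool_rot': array([-3.08086134e+00, -6.06679392e-01,  6.82618032e-04]), 'contact_force': array([ 0.60485366, -0.15905691,  0.31331522]), 'wrist_torque': array([-0.01343438, -0.02938662,  0.02002733]), 'grip_force': 0.0, 'opening': 0.08552809223681686}
top 485.55257942778115 248.39782616476757 197.5848534698211 [[-0.0075 -0.9961  0.0882  0.4374]
 [-0.9998  0.0089  0.0162 -0.0135]
 [-0.0169 -0.088  -0.996   1.1568]
 [ 0.      0.      0.      1.    ]]
round_stand_top 0.76 [333.6 169.5] [ 0.6038 -0.1976  0.012 ]
long_stand_top 0.77 [131.2 229.7] [0.465  0.2827 0.012 ]
long_stand_top 0.63 [279.4 177.7] [ 0.5854 -0.0688  0.012 ]
round_block_center 
[... 644 characters left out ...]
 [ 0.      0.      0.      1.    ]]
round_stand_top 0.75 [235.4 170.8] [ 0.596  -0.1971  0.012 ]
long_stand_top 0.71 [282.8 310.3] [0.4613 0.2889 0.012 ]
round_block_center 0.7 [285.9 185.7] [ 0.4556 -0.1393  0.006 ]
round_block_center 0.42 [219.5 235.4] [0.6056 0.0766 0.006 ]
long_block_center 0.72 [282.6 155.4] [ 0.4655 -0.3057  0.005 ]
loupe_center 0.73 [285.  256.6] [0.4579 0.1508 0.018 ]
loupe_center 0.6 [235.6 199.4] [ 0.5811 -0.0504  0.018 ]
large_specimen_center 0.61 [212.6 274. ] [0.6035 0.2019 0.009 ]
small_specimen_center 0.47 [285.1 209.5] [ 0.4576 -0.03    0.0075]
slice_dish_center 0.82 [238.  198.1] [ 0.5774 -0.0729  0.0065]
clay_center 0.84 [218.1 237.5] [0.6073 0.0871 0.0085]
```

View pics/top0.png

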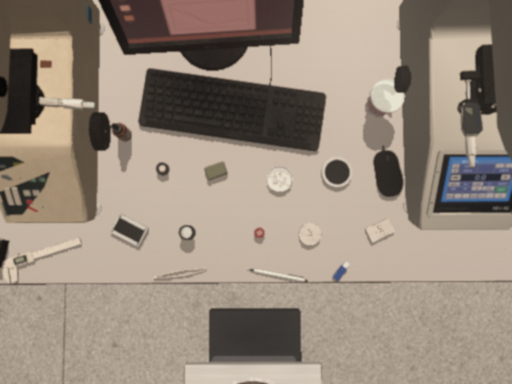

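View pics/side0.png

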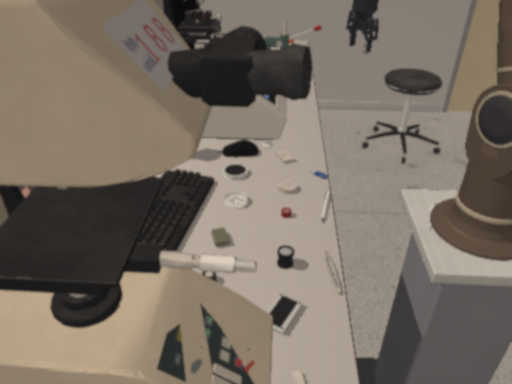

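Top view shows the round stand at (337,172), long stand (130,231), round block (310,235), long block (380,232), loupe (187,232), small specimen (259,233), large specimen (162,169), dish (279,181) and clay (216,171). Everything agrees with the spotter, except for its second guesses. Side view agrees. I'll move in and survey with the wrist camera.

Emit:
play_rows(
  steps=[
    [0.43, 0.58, -0.1, 0, 0, -0.74],
    [0.43, 0.58, -0.1, 0, 0, -0.74],
    [0.43, 0.58, -0.1, 0, 0, -0.74],
    [0.43, 0.58, -0.1, 0, 0, -0.74],
    [0.43, 0.58, -0.1, 0, 0, -0.74],
    [0.43, 0.58, -0.1, 0, 0, -0.74],
    [0.43, 0.58, -0.1, 0, 0, -0.74],
    [0.43, 0.58, -0.1, 0, 0, -0.74],
  ],
  gripper=0,
  grip_force=40,
)

```text
t: 2.0
tcp_pos: [0.4517, -0.2887, 0.3548]
tool_rot: [3.141, 0.002, -0.0]
contact_force: [0.9, -1.1, 0.2]
opening: 0.0854
grip_force: 0.0
```

```bash
cat >> h.py <<'E'
def wshot():
    s=telemetry.read_state(); p=imaging.snapshot('wrist')
    T=np.eye(4);T[:3,:3]=R.from_rotvec(s['tool_rot']).as_matrix();T[:3,3]=s['tcp_pos']
    p['M']=T@p['T_tool_cam']; p['s']=s; return p
def wray(p,uv,z):
    a=np.array([(uv[0]-p['cx'])/p['fx'],(uv[1]-p['cy'])/p['fy']]); t=np.hypot(*a)
    d=np.array([*(a*np.sinc(t/np.pi)),np.cos(t)]); d=p['M'][:3,:3]@d; o=p['M'][:3,3]
    return o+d*(z-o[2])/d[2]
def wproj(p,X):
    c=np.linalg.inv(p['M'])@np.append(X,1); t=np.arctan2(np.hypot(c[0],c[1]),c[2]); r=c[:2]/np.hypot(c[0],c[1])*t
    return np.array([p['fx']*r[0]+p['cx'],p['fy']*r[1]+p['cy']])
def ortho(p,c,half=.08,z=0.,n=400):
    # rectified top-down map at height z: +x up in image, +y left
    g=np.linspace(half,-half,n); m=np.array([[wproj(p,(c[0]+a,c[1]+b,z)) for b in g] for a in g],np.float32)
    return cv2.remap(p['img'],m[...,0],m[...,1],cv2.INTER_CUBIC)
E
python3 - <<'E'
from h import *
np.set_printoptions(precision=4,suppress=True)
p=wshot(); print(p['s']['tcp_pos'],p['s']['tool_rot'],p['s']['contact_force'],p['fx'],p['cx'],p['cy']); print(p['T_tool_cam'])
cv2.imwrite('pics/w1.png',p['img'])
for k,z in H.items():
    for r in spotter.recognise(p,k)[:2]: print(k,r['score'],np.round(r['uv'],1),wray(p,r['uv'],z))
E
```

```text
[ 0.4517 -0.2887  0.3548] [ 3.1411  0.0025 -0.0004] [ 0.8564 -1.0918  0.2483] 297.3186396354542 256.6745446761038 193.14125038295487
[[ 0.0005 -0.9641 -0.2657  0.0683]
 [ 1.      0.0008 -0.0009  0.0001]
 [ 0.0011 -0.2657  0.9641  0.0315]
 [ 0.      0.      0.      1.    ]]
round_stand_top 0.62 [175.5  43.8] [ 0.5978 -0.2026  0.012 ]
long_stand_top 0.16 [267.3 163.7] [ 0.4666 -0.2999  0.012 ]
round_block_center 0.77 [125.  174.1] [ 0.4552 -0.1352  0.006 ]
long_block_center 0.59 [270.6 166.8] [ 0.462  -0.3038  0.005 ]
small_specimen_center 0.9 [ 46.  177.1] [ 0.4542 -0.0124  0.0075]
slice_dish_center 0.71 [74.5 73.5] [ 0.5805 -0.0707  0.0065]
```

View pics/w1.png

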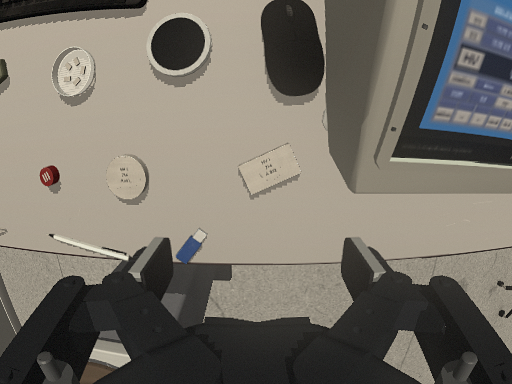

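Wrist image shows round block (126,177), long block (270,168), round stand (179,43), dish (73,72), small specimen (49,175), fingers at bottom. Now I'll measure the blocks and round stand finely, and the tip depth.

```bash
cat > fit.py <<'E'
from h import *
def blob(p,c,z,half=.06,n=480,thr=18):
    """segment thing on table at c against the table colour; returns metric rect/circle at height z"""
    im=ortho(p,c,half,z,n); g=cv2.GaussianBlur(im,(5,5),0).astype(int)
    bg=np.median(g[np.r_[0:20,n-20:n]].reshape(-1,3),0)
    m=(np.abs(g-bg).max(2)>thr).astype(np.uint8)
    m=cv2.morphologyEx(m,cv2.MORPH_CLOSE,np.ones((9,9)))
    cs,_=cv2.findContours(m,cv2.RETR_EXTERNAL,cv2.CHAIN_APPROX_NONE)
    cs=[k for k in cs if cv2.contourArea(k)>2000]
    k=min(cs,key=lambda k:np.hypot(*(k.mean(0)[0]-n/2)))
    s=2*half/n; toW=lambda q:np.array([c[0]+half-q[1]*s, c[1]+half-q[0]*s])
    r=cv2.minAreaRect(k); b=np.array([toW(q) for q in cv2.boxPoints(r)]); e=np.diff(b,axis=0)
    L=e[0] if np.hypot(*e[0])>np.hypot(*e[1]) else e[1]
    (cc,rad)=cv2.minEnclosingCircle(k)
    el=cv2.fitEllipse(k)
    v=im.copy(); cv2.drawContours(v,[k],-1,(0,0,255),1); cv2.drawContours(v,[cv2.boxPoints(r).astype(int)],-1,(0,255,0),1)
    return dict(rect=toW(r[0]),size=np.hypot(*e[:2].T)*1e3,ang=np.degrees(np.arctan2(L[1],L[0])),ell=toW(el[0]),ax=np.array(el[1])*s*1e3),v
E
python3 - <<'E'
from fit import *
np.set_printoptions(precision=4,suppress=True)
p=wshot(); vs=[]
for n,c,z in(('rb',(.4552,-.1352),.012),('lb',(.462,-.3038),.010),('rs',(.5978,-.2026),.012)):
    d,v=blob(p,c,z); print(n,d); vs.append(v[::2,::2])
cv2.imwrite('pics/b1.png',np.hstack(vs))
Ti=np.linalg.inv(p['T_tool_cam'])
p['M']=p['T_tool_cam']
for z in(.14,.15,.16,.17,.18): print(z,wproj(p,(.011,.0427,z)),wproj(p,(.011,-.0427,z)))
E
```

```text
rb {'rect': array([ 0.449 , -0.1469]), 'size': array([60.2835, 43.3873], dtype=float32), 'ang': np.float32(-10.277148), 'ell': array([ 0.4504, -0.1413]), 'ax': array([49.7932, 56.4894])}
lb {'rect': array([ 0.4577, -0.3013]), 'size': array([63.1121, 42.8525], dtype=float32), 'ang': np.float32(-65.38613), 'ell': array([ 0.4585, -0.3022]), 'ax': array([41.4622, 75.9965])}
rs {'rect': array([ 0.5923, -0.2055]), 'size': array([73.25, 83.5 ], dtype=float32), 'ang': np.float32(180.0), 'ell': array([ 0.5928, -0.2055]), 'ax': array([72.2033, 83.747 ])}
0.14 [356.9827 255.3634] [156.349 255.176]
0.15 [350.4421 245.4568] [162.9334 245.2882]
0.16 [344.6273 236.7288] [168.7873 236.5757]
0.17 [339.4367 228.9989] [174.013  228.8589]
0.18 [334.7838 222.118 ] [178.6973 221.989 ]
```

View pics/b1.png

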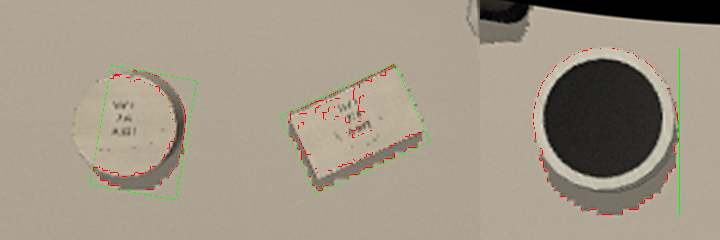

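Round block at about (0.453,-0.138), long block long axis at -65.5°, round stand (0.599,-0.2035); the green boxes included shadow, so I used the visible edges. Grasp the round block.

Emit:
play_rows(
  steps=[
    [0.002, 0.1, 0, 0, 0, 0],
    [0.002, 0.2, -0.05, 0, 0, 0],
    [0.002, 0.3, -0.1, 0, 0, 0],
    [0.002, 0.3, -0.2, 0, 0, 0],
    [0.002, 0.3, -0.28, 0, 0, 0],
    [0.002, 0.3, -0.3, 0, 0, 0],
    [0.002, 0.3, -0.3, 0, 0, 0],
    [0.002, 0.3, -0.3, 0, 0, 0],
  ],
)

```text
t: 3.55
tcp_pos: [0.4536, -0.1387, 0.2061]
tool_rot: [3.141, 0.001, 0.004]
contact_force: [0.6, -0.1, 0.6]
opening: 0.0854
grip_force: 0.0
```

```bash
cat >> fit.py <<'E'
def circ(p,c,z,dia,half=.05,n=500,tol=.06):
    im=ortho(p,c,half,z,n); s=2*half/n; r=dia/2/s
    g=cv2.GaussianBlur(cv2.cvtColor(im,cv2.COLOR_BGR2GRAY),(5,5),0)
    h=cv2.HoughCircles(g,cv2.HOUGH_GRADIENT_ALT,1.5,20,param1=80,param2=.3,minRadius=int(r*(1-tol)),maxRadius=int(r*(1+tol)))
    if h is None: h=cv2.HoughCircles(g,cv2.HOUGH_GRADIENT,1.5,20,param1=60,param2=15,minRadius=int(r*(1-tol)),maxRadius=int(r*(1+tol)))
    out=[] if h is None else [(np.round([c[0]+half-y*s,c[1]+half-x*s],4),round(2e3*R_*s,1)) for x,y,R_ in h.reshape(-1,h.shape[-1])[:3,:3]]
    return out,im
E
python3 - <<'E'
from fit import *
p=wshot(); print(p['s']['tcp_pos'],p['s']['contact_force'])
o,im=circ(p,(.453,-.138),.012,.052); print(o)
cv2.imwrite('pics/w2.png',np.hstack([p['img'],cv2.resize(im,(288,384))]))
E
```

```text
[ 0.45360481 -0.13866691  0.20606835] [ 0.64516064 -0.08554218  0.57025908]
[(array([ 0.4541, -0.1366], dtype=float32), np.float32(52.4))]
```

View pics/w2.png

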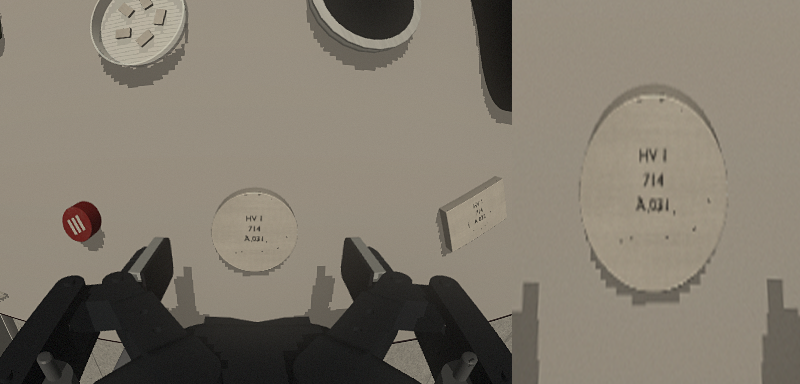

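Block seen between the fingers; Hough gives (0.454,-0.137). Descend and close.

Emit:
play_rows(
  steps=[
    [0.001, 0.004, -0.04, 0, 0, 0],
    [0.001, 0.004, -0.067, 0, 0, 0],
    [0.001, 0.004, -0.067, 0, 0, 0],
    [0.001, 0.004, -0.067, 0, 0, 0],
    [0.001, 0.004, -0.067, 0, 0, 0],
    [0.001, 0.004, -0.067, 0, 0, 0],
    [0.001, 0.004, -0.067, 0, 0, 0],
    [0.001, 0.004, -0.067, 0, 0, 0],
  ],
)

```text
t: 4.6
tcp_pos: [0.4534, -0.1364, 0.1713]
tool_rot: [3.142, 0.002, 0.0]
contact_force: [0.2, 0.1, -0.4]
opening: 0.0855
grip_force: 0.0
```

Emit:
play_rows(
  steps=[
    [0, 0, 0, 0, 0, 0],
    [0, 0, 0, 0, 0, 0],
    [0, 0, 0, 0, 0, 0],
    [0, 0, 0, 0, 0, 0],
    [0, 0, 0, 0, 0, 0],
    [0, 0, 0, 0, 0, 0],
    [0, 0, 0, 0, 0, 0],
    [0, 0, 0.02, 0, 0, 0],
  ],
  gripper=1,
  grip_force=40,
)

```text
t: 5.6
tcp_pos: [0.453, -0.1362, 0.181]
tool_rot: [-3.141, -0.002, 0.003]
contact_force: [-0.0, -0.1, -2.9]
opening: 0.0492
grip_force: 42.4
```

```bash
python3 - <<'E'
from h import *
p=wshot(); print(p['s']['tcp_pos'],p['s']['contact_force'],p['s']['opening'])
cv2.imwrite('pics/w3.png',p['img'][150:])
E
```

```text
[ 0.45299465 -0.13623384  0.18098052] [-0.03218646 -0.08386405 -2.90255229] 0.04918030332265318
```

View pics/w3.png

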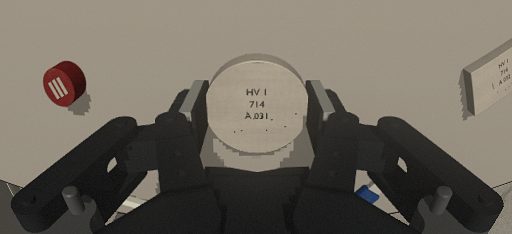

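Block is held, level, centred. Carry to above the round stand.

Emit:
play_rows(
  steps=[
    [0, 0, 0.1, 0, 0, 0],
    [0.1, -0.04, 0.12, 0, 0, 0],
    [0.19, -0.09, 0.12, 0, 0, 0],
    [0.29, -0.135, 0.12, 0, 0, 0],
    [0.29, -0.135, 0.12, 0, 0, 0],
    [0.29, -0.135, 0.12, 0, 0, 0],
    [0.29, -0.135, 0.1, 0, 0, 0],
    [0.29, -0.135, 0.1, 0, 0, 0],
  ],
)

```text
t: 6.65
tcp_pos: [0.5974, -0.2034, 0.2302]
tool_rot: [-3.141, -0.003, 0.003]
contact_force: [0.5, 0.1, -1.6]
opening: 0.0495
grip_force: 43.2
```

```bash
python3 - <<'E'
from fit import *
p=wshot(); s=p['s'];print(s['tcp_pos'],s['contact_force'],s['opening'])
zb=s['tcp_pos'][2]-.171+.012
print(circ(p,s['tcp_pos'][:2],zb,.052)[0])
print(circ(p,(.599,-.2035),.012,.072)[0],circ(p,(.599,-.2035),.012,.060)[0])
cv2.imwrite('pics/w4.png',p['img'])
E
```

```text
[ 0.5973753  -0.20336597  0.23023344] [ 0.53234496  0.09494672 -1.62569425] 0.04950297646436054
[(array([ 0.5979, -0.2035]), np.float32(51.4))]
[(array([ 0.568 , -0.2015], dtype=float32), np.float32(71.1))] [(array([ 0.5986, -0.2048], dtype=float32), np.float32(59.7))]
```

View pics/w4.png

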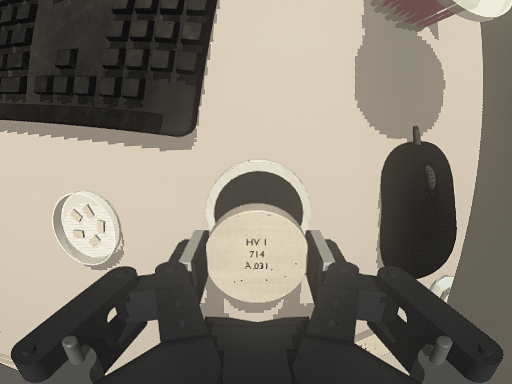

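Block hovers centred over the stand pad (about 1 mm off). Lower and release.

Emit:
play_rows(
  steps=[
    [0.002, -0.003, -0.05, 0, 0, 0],
    [0.002, -0.003, -0.075, 0, 0, 0],
    [0.002, -0.003, -0.085, 0, 0, 0],
    [0.002, -0.003, -0.09, 0, 0, 0],
    [0.002, -0.003, -0.092, 0, 0, 0],
    [0.002, -0.003, -0.093, 0, 0, 0],
    [0.002, -0.003, -0.093, 0, 0, 0],
    [0.002, -0.003, -0.093, 0, 0, 0],
  ],
)

```text
t: 7.7
tcp_pos: [0.5995, -0.2054, 0.1849]
tool_rot: [3.141, 0.002, 0.0]
contact_force: [0.7, 0.4, -1.6]
opening: 0.0495
grip_force: 43.2
```

Emit:
play_rows(
  steps=[
    [0, 0, 0, 0, 0, 0],
    [0, 0, 0, 0, 0, 0],
    [0, 0, 0, 0, 0, 0],
    [0, 0, 0, 0, 0, 0],
    [0, 0, 0.02, 0, 0, 0],
    [0, 0, 0.1, 0, 0, 0],
    [0, 0, 0.2, 0, 0, 0],
    [0, 0, 0.25, 0, 0, 0],
  ],
  gripper=0,
)

```text
t: 8.7
tcp_pos: [0.6, -0.2055, 0.3136]
tool_rot: [3.14, 0.002, 0.007]
contact_force: [0.7, -0.2, -0.2]
opening: 0.0853
grip_force: 0.0
```

```bash
python3 - <<'E'
from fit import *
p=wshot(); s=p['s'];print(s['tcp_pos'],s['contact_force'],s['opening'])
print(circ(p,(.599,-.2045),.024,.052)[0])
print(circ(p,(.599,-.2045),.012,.060)[0],circ(p,(.599,-.2045),.012,.072)[0])
for k in('slice_dish_center','clay_center','loupe_center','long_block_center'):
    for r in spotter.recognise(p,k)[:1]: print(k,r['score'],wray(p,r['uv'],H[k]))
cv2.imwrite('pics/w5.png',p['img'])
E
```

```text
[ 0.59999779 -0.2054938   0.31356274] [ 0.65893672 -0.15916976 -0.237816  ] 0.08525567050018636
[(array([ 0.5989, -0.2037], dtype=float32), np.float32(52.3))]
[(array([ 0.5977, -0.203 ], dtype=float32), np.float32(59.8))] [(array([ 0.5995, -0.2052], dtype=float32), np.float32(71.7))]
slice_dish_center 0.77 [ 0.58218072 -0.06824169  0.0065    ]
clay_center 0.57 [0.60128132 0.08801411 0.0085    ]
loupe_center 0.9 [0.46212292 0.15011913 0.018     ]
long_block_center 0.64 [ 0.4616706  -0.29520181  0.005     ]
```

View pics/w5.png

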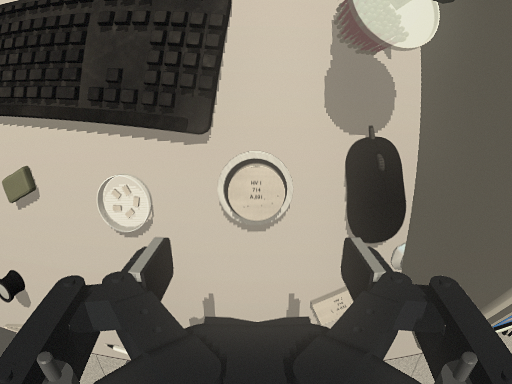

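Round block sits centred on its stand (256,191). Next the loupe, rotating +30° on the way toward the later block yaw.

Emit:
play_rows(
  steps=[
    [-0.276, 0.711, -0.03, 0, 0, 1],
    [-0.276, 0.711, -0.03, 0, 0, 1],
    [-0.276, 0.711, -0.03, 0, 0, 1],
    [-0.276, 0.711, -0.03, 0, 0, 1],
    [-0.276, 0.711, -0.03, 0, 0, 1],
    [-0.276, 0.711, -0.03, 0, 0, 1],
    [-0.276, 0.711, -0.03, 0, 0, 1],
    [-0.276, 0.711, -0.03, 0, 0, 1],
  ],
)

```text
t: 9.95
tcp_pos: [0.4611, 0.1502, 0.2939]
tool_rot: [3.033, 0.817, -0.003]
contact_force: [0.4, -0.3, 1.0]
opening: 0.0855
grip_force: 0.0
```

```bash
python3 - <<'E'
from fit import *
p=wshot(); s=p['s'];print(s['tcp_pos'],s['tool_rot'],s['qpos'][6])
print('loupe',circ(p,(.462,.15),.036,.036,tol=.12)[0],circ(p,(.462,.15),.0,.036,tol=.12)[0])
for k in H:
    for r in spotter.recognise(p,k)[:1]: print(k,r['score'],r['uv'],wray(p,r['uv'],H[k]))
cv2.imwrite('pics/w6.png',np.hstack([p['img'],cv2.resize(ortho(p,(.465,.283),.05,.012,288),(288,384))]))
E
```

```text
[0.46108297 0.15024391 0.29390214] [ 3.03310821e+00  8.17445583e-01 -2.69896161e-03] -1.6271034661099444
loupe [(array([0.4583, 0.1505], dtype=float32), np.float32(34.0))] [(array([0.4586, 0.152 ], dtype=float32), np.float32(34.7))]
long_stand_top 0.97 [126.5, 113.9] [0.4651785  0.28582687 0.012     ]
round_block_center 0.49 [393.5, 264.8] [ 0.46364332 -0.01688651  0.006     ]
long_block_center 0.86 [505.0, 323.1] [ 0.47188323 -0.30121439  0.005     ]
loupe_center 0.8 [255.0, 197.0] [0.45798443 0.14964217 0.018     ]
large_specimen_center 0.95 [284.7, 13.3] [0.60867309 0.20809765 0.009     ]
small_specimen_center 0.72 [392.9, 266.6] [ 0.4619576  -0.01655927  0.0075    ]
slice_dish_center 0.85 [480.7, 193.9] [ 0.58344994 -0.06714497  0.0065    ]
clay_center 0.57 [397.1, 96.6] [0.60174595 0.08454581 0.0085    ]
```

View pics/w6.png

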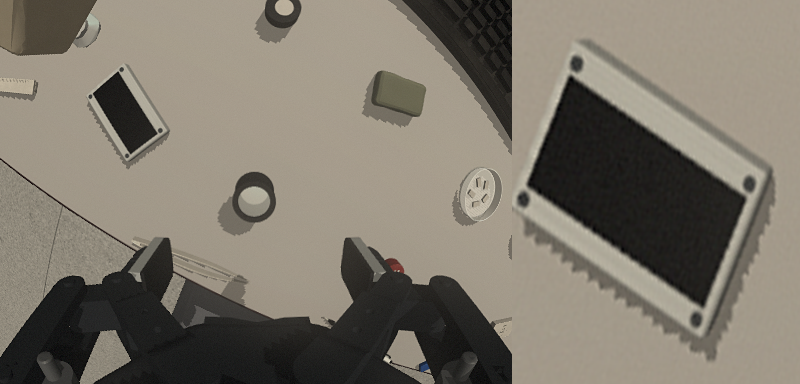

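Loupe at (254,197) → (0.458,0.1505). Long stand from its screws: centre (0.465,0.290), length axis 62.6°. Large specimen at (283,10), clay and dish undisturbed. Grasp the loupe.

Emit:
play_rows(
  steps=[
    [-0.006, 0.001, -0.1, 0, 0, 0],
    [-0.006, 0.001, -0.17, 0, 0, 0],
    [-0.006, 0.001, -0.215, 0, 0, 0],
    [-0.006, 0.001, -0.224, 0, 0, 0],
    [-0.006, 0.001, -0.224, 0, 0, 0],
    [-0.006, 0.001, -0.224, 0, 0, 0],
    [-0.006, 0.001, -0.224, 0, 0, 0],
    [-0.006, 0.001, -0.224, 0, 0, 0],
  ],
)

```text
t: 11.45
tcp_pos: [0.4586, 0.1506, 0.1832]
tool_rot: [3.034, 0.815, 0.002]
contact_force: [-0.6, -0.0, -0.3]
opening: 0.0854
grip_force: 0.0
```

Emit:
play_rows(
  steps=[
    [0, 0, 0, 0, 0, 0],
    [0, 0, 0, 0, 0, 0],
    [0, 0, 0, 0, 0, 0],
    [0, 0, 0, 0, 0, 0],
    [0, 0, 0, 0, 0, 0],
    [0, 0, 0, 0, 0, 0],
    [0, 0, 0, 0, 0, 0],
    [0, 0, 0, 0, 0, 0],
  ],
  gripper=1,
  grip_force=25,
)

```text
t: 12.45
tcp_pos: [0.4584, 0.1506, 0.1828]
tool_rot: [3.034, 0.815, 0.0]
contact_force: [-0.6, -0.5, 4.8]
opening: 0.0339
grip_force: 25.2
```

Emit:
play_rows(
  steps=[
    [0, 0, 0.06, 0, 0, 0],
    [0, 0, 0.12, 0, 0, 0],
    [0.02, -0.1, 0.2, 0, 0, 0.3],
    [0.06, -0.2, 0.2, 0, 0, 0.6],
    [0.12, -0.32, 0.2, 0, 0, 1],
    [0.18, -0.44, 0.2, 0, 0, 1],
    [0.22, -0.54, 0.2, 0, 0, 1],
    [0.28, -0.65, 0.2, 0, 0, 1],
  ],
)

```text
t: 13.45
tcp_pos: [0.5971, -0.1738, 0.2823]
tool_rot: [-2.72, -1.572, 0.0]
contact_force: [1.4, 0.9, 0.1]
opening: 0.0344
grip_force: 25.3
```

```bash
python3 - <<'E'
from fit import *
p=wshot(); s=p['s'];print(s['tcp_pos'],s['tool_rot'],s['opening'])
dz=s['tcp_pos'][2]-.182
print('loupe',circ(p,s['tcp_pos'][:2],.036+dz,.036,tol=.12)[0])
print(circ(p,(.599,-.2045),.012,.060)[0],circ(p,(.599,-.2045),.012,.072)[0],circ(p,(.599,-.2045),.024,.052)[0])
cv2.imwrite('pics/w7.png',p['img'])
E
```

```text
[ 0.59713062 -0.17378567  0.28227301] [-2.71982012e+00 -1.57177323e+00  4.76308236e-04] 0.034419068778406864
loupe [(array([ 0.6147, -0.1577]), np.float32(36.4)), (array([ 0.5982, -0.1724]), np.float32(34.1))]
[(array([ 0.5776, -0.2097], dtype=float32), np.float32(58.9))] [(array([ 0.5954, -0.2084], dtype=float32), np.float32(69.7)), (array([ 0.5916, -0.2158], dtype=float32), np.float32(69.7)), (array([ 0.5918, -0.2114], dtype=float32), np.float32(69.0))] [(array([ 0.5812, -0.2031], dtype=float32), np.float32(52.3))]
```

View pics/w7.png

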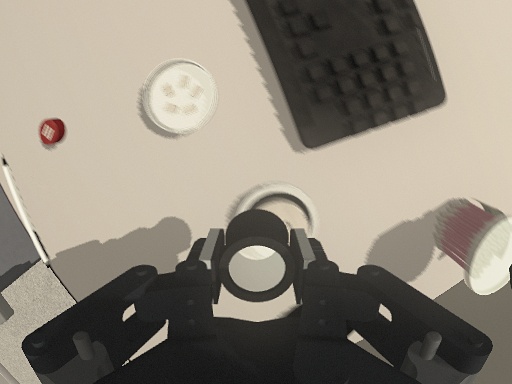

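Loupe is held upright and centred. Set it on the round block.

Emit:
play_rows(
  steps=[
    [0.002, -0.061, 0, 0, 0, 0],
    [0.002, -0.061, -0.05, 0, 0, 0],
    [0.002, -0.061, -0.1, 0, 0, 0],
    [0.002, -0.061, -0.13, 0, 0, 0],
    [0.002, -0.061, -0.142, 0, 0, 0],
    [0.002, -0.061, -0.147, 0, 0, 0],
    [0.002, -0.061, -0.149, 0, 0, 0],
    [0.002, -0.061, -0.149, 0, 0, 0],
  ],
)

```text
t: 14.5
tcp_pos: [0.5981, -0.202, 0.2089]
tool_rot: [2.719, 1.572, 0.001]
contact_force: [0.4, -0.6, -0.6]
opening: 0.034
grip_force: 25.3
```

Emit:
play_rows(
  steps=[
    [0, 0, 0, 0, 0, 0],
    [0, 0, 0, 0, 0, 0],
    [0, 0, 0, 0, 0, 0],
    [0, 0, 0, 0, 0, 0],
    [0, 0, 0.03, 0, 0, 0],
    [0, 0, 0.1, 0, 0, 0],
    [0, 0, 0.2, 0, 0, 0],
    [0, 0, 0.25, 0, 0, 0],
  ],
  gripper=0,
)

```text
t: 15.5
tcp_pos: [0.5984, -0.2018, 0.3374]
tool_rot: [2.717, 1.571, 0.005]
contact_force: [0.4, 0.8, -0.3]
opening: 0.0852
grip_force: 0.0
```

```bash
python3 - <<'E'
from fit import *
p=wshot(); s=p['s'];print(s['tcp_pos'],s['tool_rot'],s['contact_force'])
print('loupe',circ(p,(.599,-.2045),.060,.036,tol=.12)[0])
print(circ(p,(.599,-.2045),.012,.072)[0])
cv2.imwrite('pics/w8.png',p['img'])
E
```

```text
[ 0.59843887 -0.20184445  0.33737715] [2.7167756  1.57118203 0.00495059] [ 0.4259701   0.83037578 -0.34714688]
loupe [(array([ 0.598 , -0.2028], dtype=float32), np.float32(35.3)), (array([ 0.6025, -0.1815], dtype=float32), np.float32(36.1)), (array([ 0.6025, -0.1956], dtype=float32), np.float32(32.9))]
[(array([ 0.5989, -0.2025], dtype=float32), np.float32(70.8))]
```

View pics/w8.png

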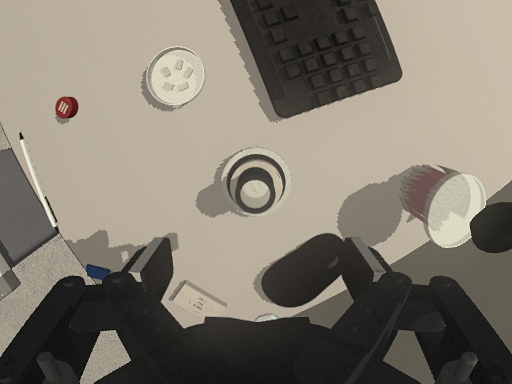

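Loupe stands centred on the round block (254,190). Now the long block: move over it, turning to its yaw over two calls.

Emit:
play_rows(
  steps=[
    [-0.06, -0.04, -0.02, 0, 0, 0.3],
    [-0.12, -0.09, -0.04, 0, 0, 0.6],
    [-0.2, -0.14, -0.06, 0, 0, 1],
    [-0.278, -0.2, -0.08, 0, 0, 1],
    [-0.278, -0.2, -0.08, 0, 0, 1],
    [-0.278, -0.2, -0.08, 0, 0, 1],
    [-0.278, -0.2, -0.08, 0, 0, 1],
    [-0.278, -0.2, -0.08, 0, 0, 1],
  ],
)

```text
t: 16.55
tcp_pos: [0.4597, -0.3011, 0.2935]
tool_rot: [2.218, 2.225, 0.001]
contact_force: [-0.2, 0.1, 0.2]
opening: 0.0854
grip_force: 0.0
```

Emit:
play_rows(
  steps=[
    [0, 0, -0.02, 0, 0, 0.3],
    [0, 0, -0.04, 0, 0, 0.6],
    [0, 0, -0.08, 0, 0, 0.82],
    [0, 0, -0.1, 0, 0, 0.82],
    [0, 0, -0.1, 0, 0, 0.82],
    [0, 0, -0.1, 0, 0, 0.82],
    [0, 0, -0.1, 0, 0, 0.82],
    [0, 0, -0.1, 0, 0, 0.82],
  ],
)

```text
t: 17.55
tcp_pos: [0.459, -0.302, 0.2437]
tool_rot: [1.696, 2.644, -0.0]
contact_force: [-0.2, -0.6, 1.3]
opening: 0.0853
grip_force: 0.0
```

```bash
python3 - <<'E'
from fit import *
p=wshot(); s=p['s'];print(s['tcp_pos'],s['tool_rot'],s['qpos'],s['contact_force'])
y=R.from_rotvec(s['tool_rot']).as_matrix()[:,1];print('yang',np.degrees(np.arctan2(y[1],y[0])))
im=ortho(p,(.460,-.302),.05,.010,384)
cv2.imwrite('pics/w9.png',np.hstack([cv2.resize(p['img'],(416,312),interpolation=cv2.INTER_AREA),im[36:348]]))
E
```

```text
[ 0.45898255 -0.30201434  0.24366261] [ 1.69560119e+00  2.64378992e+00 -2.17085025e-04] [ 0.93650542  0.55063778 -0.58397375  1.90329897  0.41102128  0.80758696
  0.561451  ] [-0.23762326 -0.5968467   1.34210283]
yang 24.651640773213728
```

View pics/w9.png

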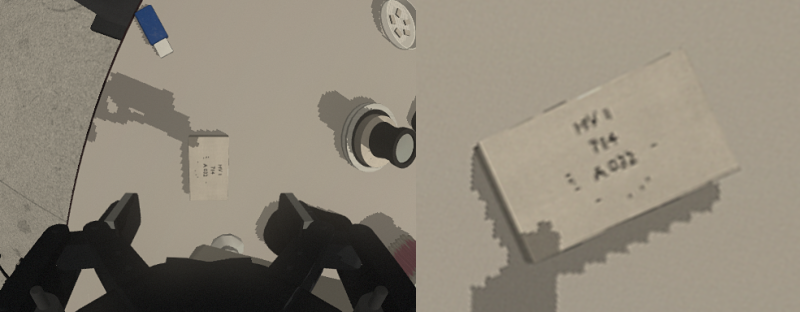

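```bash
python3 - <<'E'
from fit import *
p=wshot()
for z in(0,.03,.08): print(z,wray(p,(280,297),z),wray(p,(256,300),z))
cv2.imwrite('pics/w10.png',cv2.resize(p['img'][220:340,160:420],(780,360),interpolation=cv2.INTER_CUBIC))
E
```

```text
0 [ 0.51347056 -0.36982848  0.        ] [ 0.49596391 -0.38118227  0.        ]
0.03 [ 0.5019061  -0.35157912  0.03      ] [ 0.48687615 -0.36132667  0.03      ]
0.08 [ 0.48263201 -0.32116351  0.08      ] [ 0.47172987 -0.328234    0.08      ]
```

View pics/w10.png

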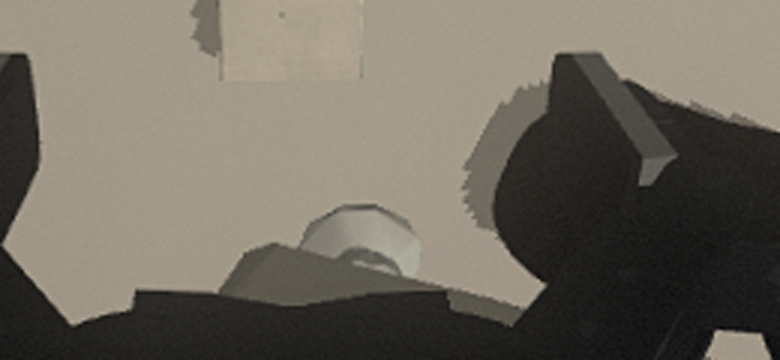

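The knob in front of the instrument at about (0.51,-0.37) is clear of the finger paths. Block centre (0.460,-0.302), aligned with the tool. Grasp.

Emit:
play_rows(
  steps=[
    [0.002, 0, -0.06, 0, 0, 0],
    [0.002, 0, -0.11, 0, 0, 0],
    [0.002, 0, -0.135, 0, 0, 0],
    [0.002, 0, -0.14, 0, 0, 0],
    [0.002, 0, -0.14, 0, 0, 0],
    [0.002, 0, -0.14, 0, 0, 0],
    [0.002, 0, -0.14, 0, 0, 0],
    [0.002, 0, -0.14, 0, 0, 0],
  ],
)

```text
t: 18.65
tcp_pos: [0.4599, -0.3021, 0.1735]
tool_rot: [1.695, 2.644, -0.0]
contact_force: [0.4, 0.2, -0.1]
opening: 0.0853
grip_force: 0.0
```

Emit:
play_rows(
  steps=[
    [0, 0, 0, 0, 0, 0],
    [0, 0, 0, 0, 0, 0],
    [0, 0, 0, 0, 0, 0],
    [0, 0, 0, 0, 0, 0],
    [0, 0, 0, 0, 0, 0],
    [0, 0, 0, 0, 0, 0],
    [0, 0, 0, 0, 0, 0],
    [0, 0, 0, 0, 0, 0],
  ],
  gripper=1,
  grip_force=40,
)

```text
t: 19.65
tcp_pos: [0.46, -0.302, 0.1734]
tool_rot: [1.695, 2.645, 0.0]
contact_force: [-1.2, 1.3, 5.6]
opening: 0.0339
grip_force: 40.6
```

Emit:
play_rows(
  steps=[
    [0, 0, 0.04, 0, 0, 0],
    [0, 0, 0.12, 0, 0, 0],
    [0, 0.02, 0.24, 0, 0, -0.1],
    [0, 0.12, 0.3, 0, 0, -0.4],
    [0, 0.24, 0.3, 0, 0, -0.7],
    [0, 0.36, 0.3, 0, 0, -0.9],
    [0, 0.48, 0.3, 0, 0, -0.9],
    [0, 0.6, 0.3, 0, 0, -0.9],
  ],
)

```text
t: 20.65
tcp_pos: [0.4593, -0.0, 0.3242]
tool_rot: [2.265, 2.175, 0.001]
contact_force: [0.3, -0.1, -2.9]
opening: 0.0339
grip_force: 40.4
```

Emit:
play_rows(
  steps=[
    [0, 0.12, 0, 0, 0, -0.2],
    [0, 0.24, 0, 0, 0, -0.4],
    [0.011, 0.36, 0, 0, 0, -0.6],
    [0.011, 0.48, 0, 0, 0, -0.835],
    [0.011, 0.58, 0, 0, 0, -0.835],
    [0.011, 0.58, -0.05, 0, 0, -0.835],
    [0.011, 0.58, -0.1, 0, 0, -0.835],
    [0.011, 0.58, -0.1, 0, 0, -0.835],
  ],
)

```text
t: 21.65
tcp_pos: [0.4646, 0.2876, 0.2723]
tool_rot: [-2.683, -1.633, 0.006]
contact_force: [0.1, -0.8, -1.2]
opening: 0.0336
grip_force: 40.4
```

```bash
python3 - <<'E'
from fit import *
p=wshot(); s=p['s'];print(s['tcp_pos'],s['tool_rot'],s['contact_force'],s['opening'])
y=R.from_rotvec(s['tool_rot']).as_matrix()[:,1];print('yang',np.degrees(np.arctan2(y[1],y[0])))
for z in(.012,): im=ortho(p,(.465,.29),.05,z,384)
cv2.imwrite('pics/w11.png',np.hstack([cv2.resize(p['img'],(416,312),interpolation=cv2.INTER_AREA),im[36:348]]))
E
```

```text
[0.46458015 0.28755887 0.27226153] [-2.68345304 -1.63348233  0.00568847] [ 0.08941068 -0.82674479 -1.23207455] 0.033578014118484184
yang -27.340411764476876
```

View pics/w11.png

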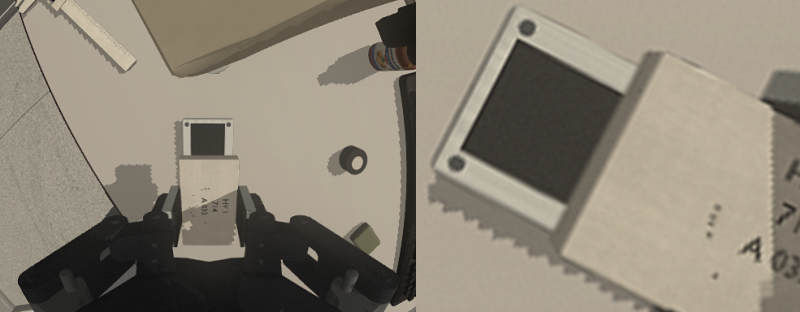

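Picture: the block held lengthwise in line with the long stand; stand's far screws give centre (0.465,0.290), agreeing with before. Checking the block's offset in the hand and the clearance to the instrument box, numerically.

```bash
python3 - <<'E'
from fit import *
np.set_printoptions(precision=4,suppress=True)
p=wshot(); s=p['s']; t=s['tcp_pos']; M=R.from_rotvec(s['tool_rot']).as_matrix()
for uv in((221.5,193),(294,193)): print('block far edge in tool',M.T@(wray(p,uv,t[2]-.1735+.010)-t))
for z in(0,.1,.15):
  for uv in((215,92),(330,70)): print('box',z,M.T@(wray(p,uv,z)-t))
E
```

```text
block far edge in tool [ 0.0315 -0.0154  0.1635]
block far edge in tool [0.0315 0.0182 0.1635]
box 0 [ 0.0857 -0.0327  0.2734]
box 0 [0.1053 0.0606 0.2733]
box 0.1 [ 0.0783 -0.0188  0.1734]
box 0.1 [0.0898 0.0359 0.1734]
box 0.15 [ 0.0746 -0.0119  0.1234]
box 0.15 [0.082  0.0236 0.1234]
```

```bash
python3 - <<'E'
from fit import *
np.set_printoptions(precision=4,suppress=True)
p=imaging.snapshot('side'); q=imaging.snapshot('top')
for h in(0,.05,.1,.15,.2,.25): print(h,proj(p,(.478,.377,h)),proj(q,(.478,.377,h)))
im=cv2.imread('pics/side0.png'); hsv=im[300:384:12,225:300:5].mean(2).astype(int); print(hsv)
im=cv2.imread('pics/top0.png'); print(im[190:230:5,60:110:5].mean(2).astype(int))
E
```

```text
0 [272.262 355.637] [ 93.3049 224.6758]
0.05 [273.0456 336.663 ] [ 85.992  223.9674]
0.1 [273.8958 316.0773] [ 77.9937 223.1927]
0.15 [274.8214 293.6656] [ 69.2087 222.3418]
0.2 [275.8329 269.1736] [ 59.515  221.4029]
0.25 [276.9429 242.2976] [ 48.764  220.3615]
[[126 125 125 123 124 157 165 165 164 164 170  64  37  54 126]
 [126 124 124 124 123 123 122 123 130 104  36  36  37  94 153]
 [127 126 126 125 125 123 122 123 122 118  75  45 170 108 124]
 [ 87 124 125 123 124 124 124 123 123 117 163 163 156 156 163]
 [ 68  80 122 124 124 122 124 125 124 119 163 162 162 162 163]
 [104  54  73  88 127 120 121 124 124 117 163 163 162 162 163]
 [126 120  67  43  51 125 126 124 124 125 163 163 163 162 176]]
[[140 140 142 140 120  82  81  83 181 182]
 [139 141 139 138 133  83  82  88 182 183]
 [140 138 140 139 138  87  83  88 180 182]
 [140 139 140 139 139  99  82  91 169 180]
 [138 138 139 138 139 113  82  89 162 181]
 [137 139 140 139 138 123  81 113 179 180]
 [137 138 139 135 137 121 121 179 179 181]
 [180 183 180 181 180 179 179 179 180 181]]
```

Box top is about 0.105 m high; the camera stays at ~0.155 m, so it's clear. Lower the block.

Emit:
play_rows(
  steps=[
    [-0.002, 0.004, -0.05, 0, 0, 0],
    [-0.002, 0.004, -0.1, 0, 0, 0],
    [-0.002, 0.004, -0.14, 0, 0, 0],
    [-0.002, 0.004, -0.16, 0, 0, 0],
    [-0.002, 0.004, -0.166, 0, 0, 0],
    [-0.002, 0.004, -0.17, 0, 0, 0],
    [-0.002, 0.004, -0.171, 0, 0, 0],
    [-0.002, 0.004, -0.171, 0, 0, 0],
  ],
)

```text
t: 22.85
tcp_pos: [0.4645, 0.2901, 0.1881]
tool_rot: [2.684, 1.633, 0.001]
contact_force: [-0.0, 1.3, -0.8]
opening: 0.0337
grip_force: 40.4
```

Emit:
play_rows(
  steps=[
    [0, 0, 0, 0, 0, 0],
    [0, 0, 0, 0, 0, 0],
    [0, 0, 0, 0, 0, 0],
    [0, 0, 0, 0, 0, 0],
    [0, 0, 0.02, 0, 0, 0],
    [0, 0, 0.1, 0, 0, 0],
    [0, 0, 0.2, 0, 0, 0],
    [0, 0, 0.25, 0, 0, 0],
  ],
  gripper=0,
)

```text
t: 23.85
tcp_pos: [0.4645, 0.2906, 0.316]
tool_rot: [-2.684, -1.633, -0.006]
contact_force: [0.5, 0.4, -0.1]
opening: 0.0853
grip_force: 0.0
```

```bash
python3 - <<'E'
from fit import *
p=wshot(); s=p['s'];print(s['tcp_pos'],s['tool_rot'],s['contact_force'])
im=ortho(p,(.465,.29),.06,.022,480); g=cv2.GaussianBlur(cv2.cvtColor(im,cv2.COLOR_BGR2GRAY),(5,5),0)
cv2.imwrite('pics/w12.png',im)
# dark pad outline (z=.012) around light block
im2=ortho(p,(.465,.29),.06,.012,480); hv=im2.max(2)
m=cv2.morphologyEx((hv<75).astype(np.uint8),cv2.MORPH_OPEN,np.ones((5,5)))
k=max(cv2.findContours(m,cv2.RETR_EXTERNAL,cv2.CHAIN_APPROX_NONE)[0],key=lambda k:cv2.contourArea(k)*(np.hypot(*(k.mean(0)[0]-240))<120))
r=cv2.minAreaRect(k); print('pad',.465+.06-r[0][1]*.00025,.29+.06-r[0][0]*.00025,np.array(r[1])*.25,r[2])
# profiles of brightness along stand's long and width axes through centre
for nm,a in(('long',62.6),('wide',-27.4)):
    d=np.array([np.cos(np.radians(a)),np.sin(np.radians(a))])
    out=[]
    for t in range(-44,45,2):
        q=np.array([.4652,.2903])+d*t*1e-3
        u,v=wproj(p,(*q,.022)); out.append(int(cv2.getRectSubPix(p['img'],(1,1),(float(u),float(v))).mean()))
    print(nm,out)
for k in('large_specimen_center','long_block_center','long_stand_top','clay_center','small_specimen_center'):
    for r in spotter.recognise(p,k)[:1]: print(k,r['score'],r['uv'],wray(p,r['uv'],H[k]))
print(circ(p,(.6087,.208),.018,.030,tol=.12)[0])
E
```

```text
[0.46453968 0.29057914 0.31600316] [-2.68368079 -1.63305624 -0.00557011] [ 0.54734067  0.40998191 -0.10714803]
pad 0.43162500000000004 0.26975 [2.25 2.  ] 90.0
long [149, 148, 149, 145, 139, 136, 128, 119, 152, 149, 152, 151, 154, 155, 154, 152, 152, 154, 155, 150, 148, 151, 152, 157, 150, 155, 156, 153, 139, 158, 159, 156, 155, 156, 153, 153, 154, 102, 56, 53, 130, 168, 121, 149, 147]
wide [147, 146, 146, 148, 147, 148, 132, 104, 105, 106, 99, 110, 110, 108, 152, 154, 145, 154, 156, 157, 131, 113, 152, 150, 131, 144, 159, 117, 130, 159, 155, 162, 161, 159, 138, 150, 149, 149, 148, 149, 149, 150, 150, 150, 150]
large_specimen_center 0.55 [414.7, 191.2] [0.61268407 0.20835887 0.009     ]
long_block_center 0.68 [256.4, 187.3] [0.4645855  0.28798374 0.005     ]
long_stand_top 0.55 [252.1, 154.4] [0.47625158 0.3192055  0.012     ]
clay_center 0.84 [425.3, 272.4] [0.5987786  0.10056669 0.0085    ]
[(array([0.6104, 0.213 ], dtype=float32), np.float32(30.4)), (array([0.5909, 0.2214], dtype=float32), np.float32(30.7)), (array([0.6035, 0.2199], dtype=float32), np.float32(28.5))]
```

Block spans -28…+29 mm along the stand and ±17 across it: centred. Now to the large specimen.

Emit:
play_rows(
  steps=[
    [0.07, -0.04, 0, 0, 0, 0],
    [0.14, -0.08, 0, 0, 0, 0],
    [0.22, -0.12, -0.02, 0, 0, 0],
    [0.289, -0.163, -0.05, 0, 0, 0],
    [0.289, -0.163, -0.1, 0, 0, 0],
    [0.289, -0.163, -0.11, 0, 0, 0],
    [0.289, -0.163, -0.11, 0, 0, 0],
    [0.289, -0.163, -0.11, 0, 0, 0],
  ],
)

```text
t: 25.15
tcp_pos: [0.6087, 0.2093, 0.2586]
tool_rot: [2.683, 1.634, 0.002]
contact_force: [0.9, 0.0, -0.2]
opening: 0.0851
grip_force: 0.0
```

```bash
cat >> fit.py <<'E'
def dark(p,c,z,thr=70,half=.035,red=False):
    n=350; im=ortho(p,c,half,z,n); s=2*half/n
    m=((im[...,2].astype(int)-im[...,0]>40) if red else (im.max(2)<thr)).astype(np.uint8)
    m=cv2.morphologyEx(cv2.morphologyEx(m,cv2.MORPH_OPEN,np.ones((5,5))),cv2.MORPH_CLOSE,np.ones((25,25)))
    out=[]
    for k in cv2.findContours(m,cv2.RETR_EXTERNAL,cv2.CHAIN_APPROX_NONE)[0]:
        if cv2.contourArea(k)<1500: continue
        x,y,w,h=cv2.boundingRect(k); M=cv2.moments(k); u,v=M['m10']/M['m00'],M['m01']/M['m00']
        out.append((np.round([c[0]+half-v*s,c[1]+half-u*s],4),np.round([h*s*1e3,w*s*1e3],1)))
    return out
E
python3 - <<'E'
from fit import *
p=wshot(); s=p['s'];print(s['tcp_pos'],s['contact_force'])
print(circ(p,(.609,.209),.018,.030,tol=.12,half=.035)[0]); print(dark(p,(.609,.209),.018),dark(p,(.609,.209),.009))
for r in spotter.recognise(p,'large_specimen_center')[:1]: print(r['score'],r['uv'],wray(p,r['uv'],.018))
cv2.imwrite('pics/w13.png',p['img'])
E
```

```text
[0.60869428 0.20932859 0.25862608] [ 0.94827299  0.00308048 -0.20004485]
[(array([0.6111, 0.2124], dtype=float32), np.float32(29.8)), (array([0.6126, 0.216 ], dtype=float32), np.float32(28.9)), (array([0.604 , 0.2153], dtype=float32), np.float32(30.8))]
[] []
0.56 [256.3, 201.7] [0.61122117 0.21245096 0.018     ]
```

Emit:
play_rows(
  steps=[
    [0.005, 0.006, -0.05, 0, 0, 0],
    [0.005, 0.006, -0.11, 0, 0, 0],
    [0.005, 0.006, -0.15, 0, 0, 0],
    [0.005, 0.006, -0.163, 0, 0, 0],
    [0.005, 0.006, -0.163, 0, 0, 0],
    [0.005, 0.006, -0.163, 0, 0, 0],
    [0.005, 0.006, -0.163, 0, 0, 0],
    [0.005, 0.006, -0.163, 0, 0, 0],
  ],
)

```text
t: 26.25
tcp_pos: [0.6115, 0.2116, 0.1767]
tool_rot: [2.684, 1.633, 0.001]
contact_force: [-0.3, -0.3, -0.2]
opening: 0.0851
grip_force: 0.0
```

Emit:
play_rows(
  steps=[
    [0, 0, 0, 0, 0, 0],
    [0, 0, 0, 0, 0, 0],
    [0, 0, 0, 0, 0, 0],
    [0, 0, 0, 0, 0, 0],
    [0, 0, 0, 0, 0, 0],
    [0, 0, 0, 0, 0, 0],
    [0, 0, 0, 0, 0, 0],
    [0, 0, 0, 0, 0, 0],
  ],
  gripper=1,
  grip_force=25,
)

```text
t: 27.25
tcp_pos: [0.6114, 0.2116, 0.1763]
tool_rot: [2.684, 1.633, 0.0]
contact_force: [-0.1, -0.5, 2.6]
opening: 0.0287
grip_force: 24.9
```

Emit:
play_rows(
  steps=[
    [0, 0, 0.05, 0, 0, 0],
    [0, 0, 0.12, 0, 0, 0],
    [-0.05, 0.02, 0.2, 0, 0, 0],
    [-0.14, 0.07, 0.2, 0, 0, 0],
    [-0.22, 0.11, 0.2, 0, 0, 0],
    [-0.29, 0.15, 0.2, 0, 0, 0],
    [-0.29, 0.15, 0.2, 0, 0, 0],
    [-0.29, 0.15, 0.2, 0, 0, 0],
  ],
)

```text
t: 28.25
tcp_pos: [0.4668, 0.2862, 0.2761]
tool_rot: [2.684, 1.632, 0.0]
contact_force: [0.6, -0.3, -0.6]
opening: 0.0286
grip_force: 24.8
```

```bash
python3 - <<'E'
from fit import *
p=wshot(); s=p['s'];t=s['tcp_pos'];print(t,s['contact_force'],s['opening'])
zt=t[2]-.177+.018
print('spec',circ(p,t[:2],zt,.030,tol=.1,half=.03)[0])
for k in('large_specimen_center','long_block_center','long_stand_top'):
  for r in spotter.recognise(p,k)[:1]: print(k,r['score'],r['uv'],wray(p,r['uv'],zt if 'spec' in k else .022))
cv2.imwrite('pics/w14.png',p['img'])
E
```

```text
[0.46684681 0.28618574 0.27612204] [ 0.64481097 -0.26488265 -0.57015196] 0.028578504868983803
spec [(array([0.4674, 0.2853]), np.float32(28.3)), (array([0.4708, 0.2922]), np.float32(27.9)), (array([0.4712, 0.2895]), np.float32(32.7))]
large_specimen_center 0.96 [256.0, 252.5] [0.46894602 0.28876971 0.11712204]
long_block_center 0.83 [254.1, 186.9] [0.47130788 0.29678107 0.022     ]
long_stand_top 0.58 [248.8, 159.0] [0.47779298 0.3179469  0.022     ]
```

Emit:
play_rows(
  steps=[
    [-0.004, 0.006, -0.04, 0, 0, 0],
    [-0.004, 0.006, -0.09, 0, 0, 0],
    [-0.004, 0.006, -0.13, 0, 0, 0],
    [-0.004, 0.006, -0.145, 0, 0, 0],
    [-0.004, 0.006, -0.15, 0, 0, 0],
    [-0.004, 0.006, -0.152, 0, 0, 0],
    [-0.004, 0.006, -0.153, 0, 0, 0],
    [-0.004, 0.006, -0.153, 0, 0, 0],
  ],
)

```text
t: 29.45
tcp_pos: [0.4645, 0.2896, 0.2001]
tool_rot: [2.684, 1.633, 0.001]
contact_force: [-0.1, 0.0, 0.6]
opening: 0.0286
grip_force: 24.8
```

Emit:
play_rows(
  steps=[
    [0, 0, 0, 0, 0, 0],
    [0, 0, 0, 0, 0, 0],
    [0, 0, 0, 0, 0, 0],
    [0, 0, 0, 0, 0, 0],
    [0, 0, 0.02, 0, 0, 0],
    [0, 0, 0.1, 0, 0, 0],
    [0, 0, 0.2, 0, 0, 0],
    [0, 0, 0.24, 0, 0, 0],
  ],
  gripper=0,
)

```text
t: 30.45
tcp_pos: [0.4646, 0.2902, 0.3233]
tool_rot: [-2.684, -1.633, -0.007]
contact_force: [1.0, 0.1, -0.5]
opening: 0.0855
grip_force: 0.0
```

```bash
python3 - <<'E'
from fit import *
p=wshot(); s=p['s'];t=s['tcp_pos'];print(t,s['contact_force'],s['opening'])
print('spec',circ(p,(.465,.29),.040,.030,tol=.12,half=.03)[0],circ(p,(.465,.29),.022,.030,tol=.12,half=.03)[0])
for k in('large_specimen_center','long_block_center'):
  for r in spotter.recognise(p,k)[:1]: print(k,r['score'],r['uv'],wray(p,r['uv'],.04 if 'spec' in k else .022))
for nm,a in(('long',62.6),('wide',-27.4)):
    d=np.array([np.cos(np.radians(a)),np.sin(np.radians(a))])
    for z in(.022,.040):
      print(nm,z,[int(cv2.getRectSubPix(p['img'],(1,1),tuple(map(float,wproj(p,(.465+d[0]*q*1e-3,.290+d[1]*q*1e-3,z))))).mean()) for q in range(-40,41,2)])
cv2.imwrite('pics/w15.png',p['img'])
E
```

```text
[0.46461642 0.29019549 0.32328531] [ 0.99051907  0.07837171 -0.51590806] 0.08552440503621955
spec [(array([0.4664, 0.2912], dtype=float32), np.float32(31.3))] [(array([0.4637, 0.289 ], dtype=float32), np.float32(31.5))]
large_specimen_center 0.88 [257.6, 194.9] [0.46579487 0.28727419 0.04      ]
long_block_center 0.6 [257.1, 168.5] [0.47476965 0.30545779 0.022     ]
long 0.022 [148, 148, 140, 136, 141, 79, 154, 151, 151, 149, 57, 56, 55, 145, 155, 154, 153, 154, 155, 154, 158, 99, 55, 56, 55, 56, 47, 82, 160, 155, 156, 155, 155, 153, 153, 117, 54, 52, 104, 170, 123]
long 0.04 [148, 147, 148, 148, 148, 147, 131, 153, 80, 149, 151, 151, 149, 57, 56, 71, 152, 154, 155, 154, 154, 154, 157, 121, 54, 55, 55, 56, 47, 112, 158, 157, 155, 155, 153, 154, 138, 60, 52, 90, 170]
wide 0.022 [148, 111, 105, 105, 104, 105, 106, 106, 101, 109, 110, 107, 106, 64, 54, 55, 56, 52, 118, 153, 158, 157, 153, 119, 59, 57, 60, 58, 111, 161, 159, 159, 144, 149, 149, 149, 150, 149, 148, 150, 150]
wide 0.04 [145, 109, 105, 105, 105, 105, 105, 105, 104, 99, 109, 108, 100, 73, 54, 53, 53, 140, 154, 153, 154, 155, 154, 155, 139, 59, 59, 57, 134, 162, 162, 156, 149, 149, 149, 148, 149, 150, 148, 150, 149]
```

Large specimen is centred on the block (edges ≈ ±15 mm about its centre). Now the small specimen.

Emit:
play_rows(
  steps=[
    [0, -0.11, 0, 0, 0, 0],
    [0, -0.22, 0, 0, 0, 0],
    [0, -0.34, 0, 0, 0, 0],
    [-0.011, -0.46, -0.02, 0, 0, 0],
    [-0.011, -0.57, -0.06, 0, 0, 0],
    [-0.011, -0.616, -0.1, 0, 0, 0],
    [-0.011, -0.616, -0.12, 0, 0, 0],
    [-0.011, -0.616, -0.12, 0, 0, 0],
  ],
)

```text
t: 31.6
tcp_pos: [0.4584, -0.0175, 0.2587]
tool_rot: [-2.681, -1.633, 0.002]
contact_force: [-0.6, 1.0, 0.6]
opening: 0.0853
grip_force: 0.0
```

```bash
python3 - <<'E'
from fit import *
p=wshot(); s=p['s'];print(s['tcp_pos'],s['contact_force'])
c=(.459,-.018)
print(circ(p,c,.015,.025,tol=.12,half=.035)[0]); print(dark(p,c,.015,red=True))
for r in spotter.recognise(p,'small_specimen_center')[:1]: print(r['score'],r['uv'],wray(p,r['uv'],.015))
E
```

```text
[ 0.45843892 -0.01753551  0.2587352 ] [-0.57598838  0.98298655  0.59363996]
[(array([ 0.4584, -0.0148], dtype=float32), np.float32(24.0)), (array([ 0.4567, -0.0178], dtype=float32), np.float32(24.8)), (array([ 0.4471, -0.0138], dtype=float32), np.float32(23.1))]
[(array([ 0.4572, -0.0177]), array([25.6, 24.6]))]
```

Emit:
play_rows(
  steps=[
    [-0.003, 0, -0.05, 0, 0, 0],
    [-0.003, 0, -0.11, 0, 0, 0],
    [-0.003, 0, -0.15, 0, 0, 0],
    [-0.003, 0, -0.165, 0, 0, 0],
    [-0.003, 0, -0.165, 0, 0, 0],
    [-0.003, 0, -0.165, 0, 0, 0],
    [-0.003, 0, -0.165, 0, 0, 0],
    [-0.003, 0, -0.165, 0, 0, 0],
  ],
)

```text
t: 32.7
tcp_pos: [0.4575, -0.0186, 0.1776]
tool_rot: [2.684, 1.632, 0.001]
contact_force: [0.2, -0.2, -0.4]
opening: 0.0853
grip_force: 0.0
```

Emit:
play_rows(
  steps=[
    [0, 0, 0, 0, 0, 0],
    [0, 0, 0, 0, 0, 0],
    [0, 0, 0, 0, 0, 0],
    [0, 0, 0, 0, 0, 0],
    [0, 0, 0, 0, 0, 0],
    [0, 0, 0, 0, 0, 0],
    [0, 0, 0, 0, 0, 0],
    [0, 0, 0, 0, 0, 0],
  ],
  gripper=1,
  grip_force=25,
)

```text
t: 33.7
tcp_pos: [0.4573, -0.0185, 0.1773]
tool_rot: [2.684, 1.633, -0.0]
contact_force: [-1.3, -0.2, 5.4]
opening: 0.0231
grip_force: 24.6
```

Emit:
play_rows(
  steps=[
    [0, 0, 0.06, 0, 0, 0],
    [0, 0, 0.14, 0, 0, 0],
    [0, 0.08, 0.22, 0, 0, 0],
    [0.01, 0.19, 0.22, 0, 0, 0],
    [0.016, 0.31, 0.22, 0, 0, 0],
    [0.016, 0.43, 0.22, 0, 0, 0],
    [0.016, 0.54, 0.22, 0, 0, 0],
    [0.016, 0.615, 0.22, 0, 0, 0],
  ],
)

```text
t: 34.7
tcp_pos: [0.4647, 0.2918, 0.287]
tool_rot: [-2.681, -1.635, -0.0]
contact_force: [-0.2, 0.4, -0.8]
opening: 0.0227
grip_force: 24.9
```

```bash
python3 - <<'E'
from fit import *
p=wshot(); s=p['s'];t=s['tcp_pos'];print(t,s['contact_force'],s['opening'])
zt=t[2]-.176+.015
print('small',dark(p,t[:2],zt,red=True))
print('large',circ(p,(.465,.29),.040,.030,tol=.12,half=.03)[0])
E
```

```text
[0.46469365 0.29184228 0.28695284] [-0.21226817  0.42284717 -0.82723187] 0.022688949811435932
small [(array([0.4666, 0.2935]), array([24.8, 25.8]))]
large [(array([0.4667, 0.2937], dtype=float32), np.float32(29.7))]
```

Emit:
play_rows(
  steps=[
    [0, -0.004, -0.04, 0, 0, 0],
    [0, -0.004, -0.08, 0, 0, 0],
    [0, -0.004, -0.11, 0, 0, 0],
    [0, -0.004, -0.128, 0, 0, 0],
    [0, -0.004, -0.134, 0, 0, 0],
    [0, -0.004, -0.137, 0, 0, 0],
    [0, -0.004, -0.138, 0, 0, 0],
    [0, -0.004, -0.138, 0, 0, 0],
  ],
)

```text
t: 35.75
tcp_pos: [0.4655, 0.2871, 0.2186]
tool_rot: [2.684, 1.633, 0.001]
contact_force: [0.5, -0.2, 0.4]
opening: 0.0229
grip_force: 24.9
```

Emit:
play_rows(
  steps=[
    [0, 0, 0, 0, 0, 0],
    [0, 0, 0, 0, 0, 0],
    [0, 0, 0, 0, 0, 0],
    [0, 0, 0, 0, 0, 0],
    [0, 0, 0.02, 0, 0, 0],
    [0, 0, 0.1, 0, 0, 0],
    [0, 0, 0.2, 0, 0, 0],
    [0, 0, 0.24, 0, 0, 0],
  ],
  gripper=0,
)

```text
t: 36.75
tcp_pos: [0.4656, 0.2877, 0.3418]
tool_rot: [-2.684, -1.633, -0.007]
contact_force: [-0.8, -0.0, 0.0]
opening: 0.0858
grip_force: 0.0
```

```bash
python3 - <<'E'
from fit import *
p=wshot(); s=p['s'];t=s['tcp_pos'];print(t,s['contact_force'],s['opening'])
print('small',dark(p,(.465,.29),.055,red=True),circ(p,(.465,.29),.055,.025,half=.03)[0])
print('large',circ(p,(.465,.29),.040,.030,tol=.1,half=.03)[0])
for n,q,f in(('wrist',p,wray),('side',imaging.snapshot('side'),ray),('top',imaging.snapshot('top'),ray)):
  for k,z in(('small_specimen_center',.0475),('large_specimen_center',.031),('long_block_center',.017),('loupe_center',.042),('slice_dish_center',.0065),('clay_center',.0085)):
    for r in spotter.recognise(q,k)[:1]: print(n,k,r['score'],np.round(f(q,r['uv'],z),4))
E
```

```text
[0.46559315 0.28771915 0.34182636] [-0.75123334 -0.00526184  0.0191406 ] 0.08577710609660864
small [(array([0.4667, 0.2867]), array([25. , 24.6]))] [(array([0.466 , 0.2865], dtype=float32), np.float32(24.7))]
large [(array([0.4672, 0.2926], dtype=float32), np.float32(28.6)), (array([0.4641, 0.2836], dtype=float32), np.float32(27.5)), (array([0.4643, 0.2862], dtype=float32), np.float32(32.3))]
wrist small_specimen_center 0.69 [0.4652 0.2865 0.0475]
wrist large_specimen_center 0.55 [0.4669 0.2955 0.031 ]
wrist long_block_center 0.71 [0.473 0.306 0.017]
wrist loupe_center 0.56 [0.4675 0.2988 0.042 ]
wrist slice_dish_center 0.82 [ 0.5662 -0.0697  0.0065]
wrist clay_center 0.95 [0.6035 0.0867 0.0085]
side small_specimen_center 0.65 [0.4685 0.2841 0.0475]
side large_specimen_center 0.52 [0.461  0.2963 0.031 ]
side long_block_center 0.71 [0.4624 0.2997 0.017 ]
side loupe_center 0.76 [ 0.6004 -0.2175  0.042 ]
side slice_dish_center 0.74 [ 0.5892 -0.0704  0.0065]
side clay_center 0.51 [0.606  0.0764 0.0085]
top small_specimen_center 0.52 [0.4633 0.2882 0.0475]
top long_block_center 0.64 [0.454  0.2746 0.017 ]
top loupe_center 0.59 [ 0.6047 -0.2035  0.042 ]
top slice_dish_center 0.72 [ 0.5862 -0.0655  0.0065]
top clay_center 0.75 [0.6059 0.0825 0.0085]
```

```bash
python3 - <<'E'
from fit import *
p=wshot()
for a in(62.6,-27.4):
    d=np.array([np.cos(np.radians(a)),np.sin(np.radians(a))])
    for z in(.040,.055): print(a,z,[tuple(int(x) for x in cv2.getRectSubPix(p['img'],(1,1),tuple(map(float,wproj(p,(.465+d[0]*q*1e-3,.290+d[1]*q*1e-3,z)))))[0,0][[0,2]]) for q in range(-24,25,2)])
E
```

```text
62.6 0.04 [(75, 90), (136, 165), (130, 158), (59, 117), (53, 114), (55, 116), (82, 130), (146, 172), (96, 139), (58, 118), (132, 162), (134, 163), (81, 128), (50, 112), (51, 116), (49, 99), (43, 73), (50, 64), (51, 62), (53, 62), (43, 52), (105, 126), (143, 174), (142, 172), (142, 173)]
62.6 0.055 [(130, 154), (135, 154), (85, 99), (115, 139), (139, 169), (82, 127), (54, 114), (54, 115), (65, 121), (142, 169), (93, 136), (64, 122), (135, 164), (127, 156), (62, 119), (53, 114), (53, 117), (45, 81), (45, 70), (52, 62), (55, 64), (46, 56), (68, 81), (145, 175), (142, 172)]
-27.4 0.04 [(97, 115), (93, 107), (103, 117), (100, 115), (101, 118), (70, 84), (45, 53), (45, 54), (50, 104), (54, 115), (51, 113), (50, 113), (81, 128), (144, 170), (70, 124), (51, 115), (55, 117), (57, 119), (58, 120), (65, 119), (131, 158), (151, 172), (153, 173), (136, 157), (136, 161)]
-27.4 0.055 [(97, 114), (98, 115), (96, 111), (103, 118), (103, 116), (95, 114), (52, 61), (45, 55), (51, 113), (53, 114), (51, 113), (105, 144), (135, 164), (55, 112), (132, 162), (111, 151), (74, 121), (64, 123), (56, 118), (52, 118), (129, 151), (151, 171), (151, 171), (132, 155), (135, 161)]
```

Small specimen is about 3.5 mm off the large one's centre, well inside tolerance; dish and clay are unmoved. Handing in.

```bash
python3 -c "
from h import *
print(robot.job_done())"
```

```text
the job is handed in; nothing more can be done
None
```

The job is handed in, though the hand-in call gave no verdict: both stacks are on their stands, everything is released, and the camera measurements put each item well within its limit (largest offset about 3.5 mm, smaller specimen on the larger one), with the dish and clay showing no clear movement.

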